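Stand the slumped pH meter back in its charging dock and switch it on

ROBOT

A 7-joint arm with a two-finger parallel gripper is mounted at the origin on a cart in front of the work surface, level with it; the furniture and walls round the work are solid. World frame = base frame: x ahead of the robot, y to its left, z up, the work surface at z = 0. Lengths are in m, angles in degrees, forces in N, time in s.
With the tool pointing down it reaches from about 0.425 to 0.875 m from the base axis. Payload 4.7 kg.
Tool frame: the origin (TCP) lies at the very end of the fingers, on their centre line; the grasp point (between the pads) lies 19 mm behind it; z points along the fingers, y is the line along which they close (so a half turn about z gives the same grasp; the last joint's range is limited). The gripper opens to 87 mm and grips with 3 to 60 N. Pads are 19 mm wide; open, the fingers measure 117 mm over their backs; the gripper's body (75 mm by 190 mm) begins 51 mm behind the grasp point.
Start: joints at [-66.056, 18.392, -4.016, 83.108, 1.295, 78.541, -3.26], TCP at [0.255, 0.598, 0.223] pointing down, gripper open.
Joint ranges: [-163.93, 163.93], [-17.29, 119.83], [-79.2, 71.16], [3.27, 140.29], [-89.18, 269.18], [5.43, 117.66], [-154.24, 154.24]. Speed limits (degrees/s): [147.25, 147.25, 180, 180, 180, 180, 180].

INTERFACE

Orientations are given as [roll, pitch, yaw] about the fixed x, y, z axes, in that order (R = Rz(yaw) Ry(pitch) Rx(roll)).
In Python, from cell import telemetry, cams, env gives the robot as it stands.
- The arm moves only by the tool arm_command, never from a script. Its argument "series" is text: rows parted by semicolons, each of 5 numbers parted by spaces: the shift along the tool's x, y, z in mm, then the turn about the tool's z in rad, then the closure in counts, from 0 (fully open) to 255 (shut). A call has 1 to 20 rows; each row shifts and turns the commanded pose from where the row before left it, along the tool's axes as they then stand; what a row does not reach is not made up. A row lasts 1/12 s, in which the tool goes at most 41.7 mm and 7.16 degrees, less where a joint would pass 70% of its speed; a pose out of reach is approached as far as the arm can. A call is refused whole if a number of a shift passes 41.7 or a number of a turn 0.125, either way. A call with a gripper value outside its range is refused whole. The fingers move at their own pace and stop on an object; "squeeze" is the grip in N (left out, the last holds). Time passes only in rows, so rows that do not move let the fingers close. It gives the time, the measured TCP pose, the force, the opening and the grip force at its end, in the units of the state.
- telemetry.get_obs(): the state, without advancing time (a new reading comes with each control period).
- cams.read_camera(name): name is "scene" or "top"; returns the picture (420x560x3 uint8, blue, green, red); there is no depth.
- cams.calibration(name): a dict with "K" (3x3 intrinsics, pixels), "origin" and "rotation" of the camera in the world. Camera axes: x right, y down, z forward; pixel columns grow to the right and rows downward; lengths in m; the calibration is good to about 2 mm. A picture is of the moment at which its call begins. calibration takes no time and is no camera call.
- env.sign_off(): hands the job in; it is judged then, once.
The state is a dict: "time_s": time; "qpos": joint angles; "joint_velocities": joint speeds; "effort": joint torques, N m; "tool_pos": TCP position; "tool_rot": TCP orientation; "force": force on the tool from outside, world axes, zero at the start; "wrist_torque": the same for the moment, N m; "grip_width": finger opening in m; "grasp_force": force on a finger pad.
Only numpy, scipy, OpenCV 4.12 (cv2) and the standard library are available. Lean on these libraries where they do the work, as an engineer would, in place of code of your own. Each camera call takes 0.05 s, during which the arm holds its last target. There are 200 camera calls.

TASK

One of the two yellow hand-held pH meters has slumped forward in its charging dock. Push it back upright with the fingertips until it snaps home flat against the back rest behind the dock's two spring rollers, and then press the raised near end of that dock's rocker switch fully down to turn the charger on. Only push: do not lift the meter out of the dock, and leave the other meter, its switch and the things standing around as they are.

Things in the scene. Friction and masses are not known exactly. Their poses are not given: they have to be found in the camera images.
- dock_a: Charging dock with the slumped meter: light grey, 216 x 100 mm, fixed to the bench; it may be left or right. Origin on the bench top; x from the switch end to the back rest, y left, z up. In front of the back rest is a tilt-out cup 64 mm wide inside, its front lip at x = -11, z = 74 mm. Before the cup lies a deck 27 mm high with the rocker switch.
- dock_a_back: Back rest of dock_a, 165 mm high, reclined 10 degrees. Origin at its foot, at (45, 0, 22) mm in dock_a's frame; z up along its front face, x out of its rear. Seated, the meter lies flat on this face (x from -28 to 0 mm), foot at z = 0.
- roller_a (a point): Point midway between dock_a's two spring rollers: black, upright, 12 mm thick, 18 mm tall, 61 mm apart, on steel arms at the sides of the back rest (32 to 52 mm from the middle, up to 38 mm before the rest). They give way sideways as the meter is pushed in between (about 4 to 8 N on its face at this height) and spring back before its edges.
- dock_b: The other dock, of the same make and with the same frame; its meter stands seated and its switch is on. Leave it alone.
- meter_a_mid (a point): Centre of the slumped meter: yellow, 170 x 66 x 28 mm, 0.2 kg, keypad face to the switch end; its x axis runs along its length to the top end, z out of the keypad. Foot in dock_a's cup, it leans about 37 degrees forward (to dock_a's -x) over the lip and the switch and stays so by itself. Seated it leans 10 degrees back; its top is then about 192 mm above the bench.
- meter_a_top (a point): Middle of the slumped meter's upper end, on its back face (28 mm behind the keypad face). At the start near (-52, 0, 174) mm in dock_a's frame; seated near (74, 0, 189) mm.
- meter_a_foot (a point): Middle of the slumped meter's lower end, on its back face. Seated near (45, 0, 22) mm in dock_a's frame.
- meter_b_top (a point): Middle of the upper end of the other, seated meter, on its back face; near (74, 0, 189) mm in dock_b's frame.
- switch_a (a joint): Rocker switch of dock_a (black, 46 x 26 mm, a white bar on its near half): 0 rad = off, near end up; 0.36 rad = on, near end (towards dock_a's -x) pressed fully down. It stays where it is left and takes about 1 to 2 N at its near end. Its pivot is at (-82, 0, 31) mm in dock_a's frame.
- switch_a_press (a point): Point on top of the near end of dock_a's rocker, where to press, 15 mm before the pivot; about 41 mm above the bench when off and 35 mm when on. The bezel round it is 29 mm high, 60 x 36 mm.
- switch_b (a joint): Rocker switch of dock_b, on (0.36 rad) at the start; leave it.
- beaker: Small glass beaker, 52 mm across, 70 mm tall, loose; origin at its underside.
- buffer_red: White bottle with a red cap, 52 mm across, 110 mm tall, loose; origin at its underside.
- blue_bottle: White bottle with a blue cap, 46 mm across, 104 mm tall, loose; origin at its underside.
Mind the look-alikes: they are no part of the job. What is meant by the blue_bottle is not turquoise, and is the larger of those in its own colour.

How it is judged:
By the outcome, as a careful person would: the job done as asked, in the order asked, and still so for the second after the job is handed in, with the robot touching nothing.
It also fails if it takes over 48 s, if anything falls off the work surface, if the arm or the gripper's body presses on something with over 40 N, if the wrist force passes 120 N, or if a joint passes its speed limit or range.

## Working session

There is one attempt and no reset: what is moved stays moved. The work goes in short steps, Python scripts to look and compute and a tool call to move; the robot and the scene stay as the last step left them, time stands still between calls to the robot, and variables do not carry over. Pictures are saved under pics/ and viewed, at most 10 in all, crops included, and the job is handed in when it is done.

Besides the shell and the picture viewer there is one more tool, called after ">>>" as a command line: name --argument value ..., lists and objects as JSON in quotes. arm_command: Moves the arm, as the interface text tells. Its arguments: {"type":"object","properties":{"series":{"type":"string"},"squeeze":{"type":"number"}},"required":["series"]}

```bash
mkdir -p pics; python3 - <<'E'
from cell import telemetry,cams,env
import cv2
for n in("scene","top"):
    cv2.imwrite(f"pics/{n}0.png",cams.read_camera(n)); c=cams.calibration(n); print(n,c)
o=telemetry.get_obs();print(o["tool_pos"],o["tool_rot"],o["force"],o["time_s"])
E
```

```text
scene {'K': array([[533.58544505,   0.        , 276.60755849],
       [  0.        , 533.58544505, 204.09794377],
       [  0.        ,   0.        ,   1.        ]]), 'origin': array([-0.13857334,  0.32789859,  1.17060661]), 'rotation': array([-1.42435741e+02, -1.40154514e-01, -1.21257458e+02])}
top {'K': array([[386.16955325,   0.        , 282.54717998],
       [  0.        , 386.16955325, 206.1963912 ],
       [  0.        ,   0.        ,   1.        ]]), 'origin': array([ 0.43137411, -0.09538838,  1.08545586]), 'rotation': array([-173.81823474,   -1.62371244,  -91.16556018])}
[0.25524263 0.59725722 0.22158143] [-1.79902227e+02  5.88559493e-03  1.56864667e+02] [-0.3881657  -0.50935177 -0.09321634] 0.1
```

View pics/scene0.png

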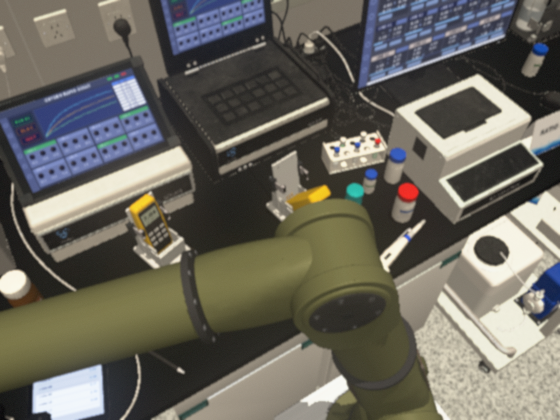

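View pics/top0.png

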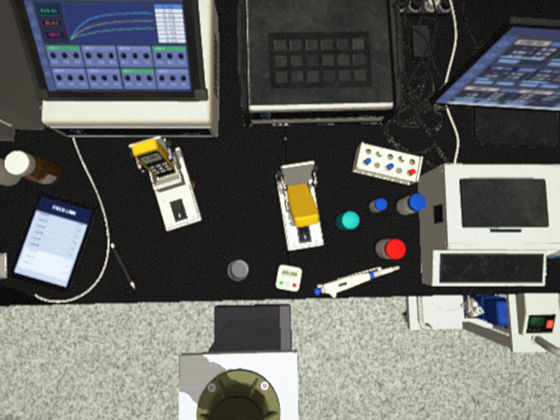

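The top picture shows two yellow meters. The one at (155,160) is seated upright. The one at (302,205) is slumped over its dock, so that is dock_a, with the switch end at about (303,240). Blue caps are at (378,205), which is small, and (416,204), which is larger and so the blue_bottle. Turquoise is at (347,220), red at (394,249) and the beaker at (238,270). I'll confirm dock_a in a crop.

```bash
cat > h.py <<'E'
import numpy as np,cv2
from scipy.spatial.transform import Rotation as Ro
from cell import telemetry,cams,env
def cam(n):
    c=cams.calibration(n);return c["K"],np.array(c["origin"]),Ro.from_euler("xyz",c["rotation"],degrees=True).as_matrix()
def proj(n,P):
    K,o,R=cam(n);p=(np.atleast_2d(P)-o)@R@K.T;return p[:,:2]/p[:,2:]
def ray(n,uv,z):
    K,o,R=cam(n);d=R@np.linalg.solve(K,[*uv,1]);return o+d*(z-o[2])/d[2]
E
python3 - <<'E'
from h import *
print(proj("top",[[0,0,0],[.255,.597,.222]]))
for uv in[(303,245),(302,205)]: print(ray("top",uv,.03))
im=cv2.imread("pics/top0.png")[145:265,235:375]
cv2.imwrite("pics/c1.png",cv2.resize(im,None,fx=5,fy=5,interpolation=cv2.INTER_CUBIC))
E
```

```text
[[238.54668848 411.45928469]
 [-53.90455953 338.42499253]]
[ 0.43781995 -0.18120596  0.03      ]
[ 0.54749579 -0.18130319  0.03      ]
```

View pics/c1.png

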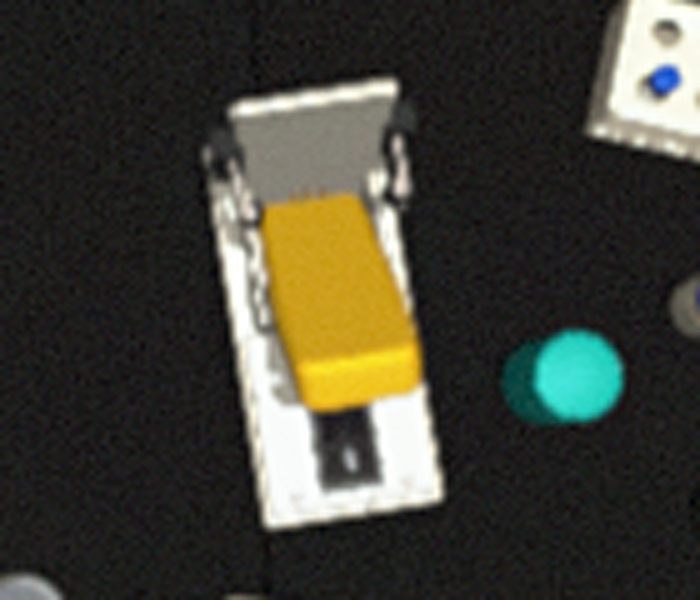

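The crop shows the meter slumped towards the robot. The deck's near corners are at about (267,528) and (442,498), the bezel's near edge at (322..382, 487), and the back-rest top corners at (228,105) and (398,80). I'll fit the dock pose from these.

```bash
python3 - <<'E'
from h import *
from scipy.optimize import least_squares
uv=np.array([(267,528),(442,498),(322,491),(383,482),(228,105),(398,80),(361,358)])/5+[234.6,144.6]
def pts(p):
    x,y,a,X0,W=p
    L=np.array([[X0,50,27],[X0,-50,27],[-112,18,29],[-112,-18,29],[77,W,184.5],[77,-W,184.5],[-52,0,174]])/1000*1
    c,s=np.cos(a),np.sin(a)
    return L@np.array([[c,s,0],[-s,c,0],[0,0,1]])+[x,y,0]
w=np.array([1,1,1,1,1,1,.3])[:,None]
f=lambda p:((proj("top",pts(p))-uv)*w).ravel()
r=least_squares(f,[.55,-.18,0.1,-135,45],x_scale=[.01,.01,.1,5,5],diff_step=1e-4)
print(r.x,np.degrees(r.x[2]));print(f(r.x).reshape(-1,2).round(2))
np.save("dock.npy",r.x[:3])
# edges of meter end: back-face top corners at z 174
for q in[(305,365),(418,345),(361,358)]:
    P=ray("top",np.array(q)/5+[234.6,144.6],.174);c,s=np.cos(r.x[2]),np.sin(r.x[2]);d=P[:2]-r.x[:2];print("dock frame",[c*d[0]+s*d[1],-s*d[0]+c*d[1]])
print("scene check",proj("scene",pts(r.x)).round(0).tolist())
o=telemetry.get_obs();Rt=Ro.from_euler("xyz",o["tool_rot"],degrees=True);print(Rt.as_matrix().round(3))
E
```

```text
[   0.5557238    -0.17091746    0.14309371 -125.18008568   41.02565878] 8.198665822809888
[[-0.31 -0.04]
 [ 0.7  -0.03]
 [-0.51  0.64]
 [ 0.26  0.29]
 [ 0.01 -0.25]
 [-0.04 -0.55]
 [-0.25  0.06]]
dock frame [np.float64(-0.05082617660819026), np.float64(0.024803847558988575)]
dock frame [np.float64(-0.050060514542029796), np.float64(-0.029862171945358812)]
dock frame [np.float64(-0.05181327449057199), np.float64(-0.002014389720166162)]
scene check [[318.0, 253.0], [346.0, 232.0], [324.0, 242.0], [334.0, 235.0], [270.0, 163.0], [295.0, 148.0], [317.0, 189.0]]
[[-0.92   0.393 -0.001]
 [ 0.393  0.92  -0.002]
 [-0.    -0.002 -1.   ]]
```

Dock_a fits to about (0.556, -0.171) with a yaw of 8.2°. I'll raise the arm, shut the gripper and start turning so the tool x axis lines up with the dock's x.

>>> arm_command --series "0 0 -8 0.12 255;0 0 -8 0.12 255;0 0 -8 0.12 255;0 0 -8 0.12 255;0 0 -8 0.12 255;0 0 -8 0.12 255;0 0 -8 0.12 255;0 0 -8 0.12 255;0 0 -8 0.12 255;0 0 -8 0.12 255" --squeeze 10

```text
time_s: 0.93
tool_pos: [0.2553, 0.5975, 0.3023]
tool_rot: [-180.0, 0.1, 87.8]
force: [-0.3, 0.1, 0.1]
grip_width: 0.0282
grasp_force: 0.0
```

```bash
cat >> h.py <<'E'
D=np.array([.5557,-.1709,0]);RD=Ro.from_euler("z",8.2,degrees=True).as_matrix()
def state(targets_dock=(),targets_world=()):
    o=telemetry.get_obs();p=np.array(o["tool_pos"]);T=Ro.from_euler("xyz",o["tool_rot"],degrees=True).as_matrix()
    print("t",round(o["time_s"],2),"world",(p*1000).round(1),"dock",((p-D)@RD*1000).round(1),"yaw",np.degrees(np.arctan2(T[1,0],T[0,0])).round(2),"F",np.round(o["force"],1),"q",np.round(o["qpos"],0),"w",round(o["grip_width"],3))
    for t in targets_world: print("toolshift mm",((np.array(t)-p)@T*1000).round(1))
    for t in targets_dock: print("toolshift mm",((D+RD@(np.array(t)/1000)-p)@T*1000).round(1))
E
python3 -c "
from h import *
state([(-120,0,300)],[(.5,.2,.3)])"
```

```text
t 0.93 world [255.3 597.5 302.3] dock [-187.8  803.4  302.3] yaw 87.77 F [-0.3  0.1  0.1] q [-73.  17.   5.  76.  -1.  87. -70.] w 0.028
toolshift mm [-387.7  260.     2.6]
toolshift mm [-777.9  212.     3.1]
```

>>> arm_command --series "-26 17 0 0 255;-26 17 0 0 255;-26 17 0 0 255;-26 17 0 0 255;-26 17 0 0 255;-26 17 0 0 255;-26 17 0 0 255;-26 17 0 0 255;-26 17 0 0 255;-26 17 0 0 255;-26 17 0 0 255;-26 17 0 0 255;-26 17 0 0 255;-26 17 0 0 255;-26 17 0 0 255"

```text
time_s: 2.18
tool_pos: [0.4977, 0.198, 0.3023]
tool_rot: [-180.0, 0.0, 88.1]
force: [-0.2, -0.2, 0.5]
grip_width: 0.0006
grasp_force: 0.0
```

>>> arm_command --series "0 0 0 0.12 255;0 0 0 0.12 255;0 0 0 0.12 255;0 0 0 0.12 255;0 0 0 0.12 255;0 0 0 0.12 255;0 0 0 0.12 255;0 0 0 0.12 255;0 0 0 0.12 255;0 0 0 0.12 255;0 0 0 0.12 255;0 0 0 0.069 255"

```text
time_s: 3.18
tool_pos: [0.4972, 0.1994, 0.3021]
tool_rot: [180.0, 0.0, 8.2]
force: [-0.2, -0.1, 0.5]
grip_width: 0.0006
grasp_force: 0.0
```

```bash
python3 -c "
from h import *
state([(-120,0,300)])"
```

```text
t 3.18 world [497.2 199.4 302.1] dock [ -5.1 374.9 302.1] yaw 8.2 F [-0.2 -0.1  0.5] q [ -49.    2.   25.   93.   -1.   85. -105.] w 0.001
toolshift mm [-114.9  374.9    2.3]
```

>>> arm_command --series "-8 25 0 0 255;-8 25 0 0 255;-8 25 0 0 255;-8 25 0 0 255;-8 25 0 0 255;-8 25 0 0 255;-8 25 0 0 255;-8 25 0 0 255;-8 25 0 0 255;-8 25 0 0 255;-8 25 0 0 255;-8 25 0 0 255;-8 25 0 0 255;-8 25 0 0 255;-3 25 0 0 255;0 0 0 0 255;0 0 0 0 255"

```text
time_s: 4.6
tool_pos: [0.4387, -0.1897, 0.3024]
tool_rot: [-180.0, 0.0, 8.3]
force: [-0.4, 0.6, -0.5]
grip_width: 0.0005
grasp_force: 0.0
```

```bash
python3 -c "
from h import *
state([(-120,0,142)])"
```

```text
t 4.6 world [ 438.7 -189.7  302.4] dock [-118.5   -1.9  302.4] yaw 8.32 F [-0.4  0.6 -0.5] q [-33.  -9.  48. 101.   7.  86. -68.] w 0.001
toolshift mm [ -1.5  -1.8 160.4]
```

>>> arm_command --series "0 0 20 0 255;0 0 20 0 255;0 0 20 0 255;0 0 20 0 255;0 0 20 0 255;0 0 20 0 255;0 0 20 0 255;0 -2 20 0 255;8 0 0 0 255;8 0 0 0 255;8 0 0 0 255;5 0 0 0 255;0 0 0 0 255"

```text
time_s: 5.68
tool_pos: [0.4689, -0.181, 0.1426]
tool_rot: [180.0, 0.0, 8.6]
force: [0.1, 0.0, 0.5]
grip_width: 0.0006
grasp_force: 0.0
```

```bash
python3 -c "
from h import *
state()
cv2.imwrite('pics/c2.png',cv2.resize(np.hstack([cams.read_camera('top')[130:270,230:370],cams.read_camera('scene')[110:250,240:380]]),None,fx=2.8,fy=3.5,interpolation=2))"
```

```text
t 5.68 world [ 468.9 -181.   142.6] dock [-87.3   2.4 142.6] yaw 8.65 F [0.1 0.  0.5] q [-32.   4.  53. 111.  -4.  66. -59.] w 0.001
```

View pics/c2.png

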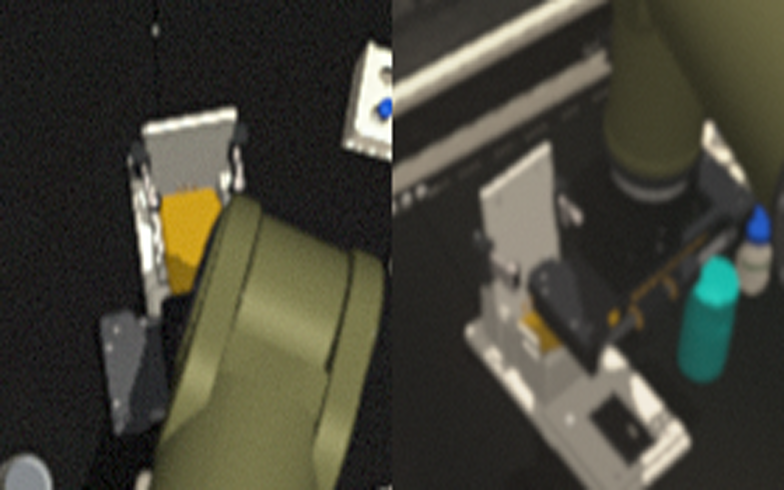

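The gripper is shut in front of the meter's keypad edge, with the meter (yellow, at (190,240) on the left) still slumped. The body is clear above it and no force reads yet. Pushing.

>>> arm_command --series "6 1 0 0 255;6 1 0 0 255;6 0 0 0.008 255;6 0 0 0 255;6 0 0 0 255;6 0 0 0 255;6 0 0 0 255"

```text
time_s: 6.37
tool_pos: [0.5104, -0.1778, 0.1425]
tool_rot: [180.0, -0.0, 8.1]
force: [-1.1, 0.5, -0.6]
grip_width: 0.0005
grasp_force: 0.3
```

```bash
python3 -c "
from h import *
state()"
```

```text
t 6.37 world [ 510.4 -177.8  142.5] dock [-45.8  -0.4 142.5] yaw 8.08 F [-1.1  0.5 -0.6] q [-31.  11.  52. 106. -10.  67. -57.] w 0.0
```

>>> arm_command --series "6 0 0 0 255;6 0 0 0 255;6 0 0 0 255;6 0 0 0 255;6 0 0 0 255;6 0 0 0 255;6 0 0 0 255;6 0 0 0 255"

```text
time_s: 7.03
tool_pos: [0.5573, -0.1714, 0.1426]
tool_rot: [-180.0, 0.0, 8.0]
force: [-2.6, -1.4, 1.3]
grip_width: 0.0005
grasp_force: 1.5
```

```bash
python3 -c "
from h import *
state()
cv2.imwrite('pics/c3.png',cv2.resize(np.hstack([cams.read_camera('top')[130:270,230:370],cams.read_camera('scene')[110:250,240:380]]),None,fx=2.8,fy=3.5,interpolation=2))"
```

```text
t 7.03 world [ 557.3 -171.4  142.6] dock [  1.5  -0.8 142.6] yaw 8.05 F [-2.6 -1.4  1.3] q [-28.  18.  51. 100. -15.  69. -55.] w 0.001
```

View pics/c3.png

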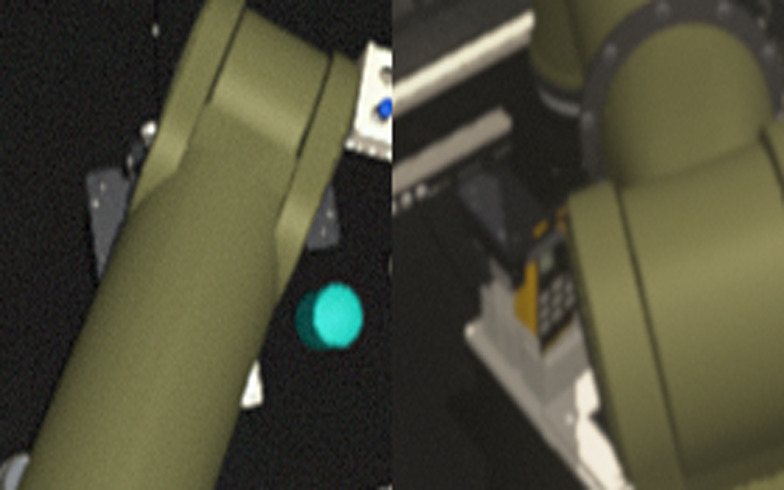

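The meter is now nearly upright: the keypad shows at (555,290) on the right, with the gripper in front of it. Next is the roller stage.

>>> arm_command --series "4 0 0 0 255;4 0 0 0 255;4 0 0 0 255;4 0 0 0 255;4 0 0 0 255;3 0 0 0 255"

```text
time_s: 7.63
tool_pos: [0.5814, -0.1674, 0.1426]
tool_rot: [180.0, -0.1, 8.1]
force: [0.4, 0.7, -0.1]
grip_width: 0.0006
grasp_force: 0.0
```

>>> arm_command --series "1 0 0 0 255;1 0 0 0 255;1 0 0 0 255;0 0 0 0 255"

```text
time_s: 7.97
tool_pos: [0.5821, -0.1675, 0.1423]
tool_rot: [-180.0, 0.1, 8.1]
force: [-3.7, 0.8, 2.9]
grip_width: 0.0004
grasp_force: 1.9
```

```bash
python3 -c "
from h import *
state()"
```

```text
t 7.97 world [ 582.1 -167.5  142.3] dock [ 26.6  -0.4 142.3] yaw 8.06 F [-3.7  0.8  2.9] q [-26.  21.  50.  97. -17.  70. -55.] w 0.0
```

>>> arm_command --series "1 0 0 0 255;1 0 0 0 255;1 0 0 0 255;1 0 0 0 255;0 0 0 0 255"

```text
time_s: 8.38
tool_pos: [0.5825, -0.1675, 0.1422]
tool_rot: [-179.8, 0.5, 8.0]
force: [-13.3, 0.1, 8.6]
grip_width: 0.0005
grasp_force: 7.2
```

>>> arm_command --series "2 0 0 0 255;2 0 0 0 255;2 0 0 0 255;0 0 0 0 255"

```text
time_s: 8.72
tool_pos: [0.5828, -0.1674, 0.1422]
tool_rot: [-179.6, 1.1, 7.9]
force: [-28.2, 3.0, 19.7]
grip_width: 0.0003
grasp_force: 15.2
```

```bash
python3 -c "
from h import *
state()"
```

```text
t 8.72 world [ 582.8 -167.4  142.2] dock [ 27.3  -0.4 142.2] yaw 7.89 F [-28.2   3.   19.7] q [-26.  22.  49.  96. -17.  71. -55.] w 0.0
```

The meter is firm against the rest at 28 N. Backing off and looking.

>>> arm_command --series "-5 0 0 0 255;-10 0 0 0 255;-20 0 0 0 255;-20 0 0 0 255;-20 0 0 0 255;-20 0 0 0 255;-20 0 0 0 255;-15 0 0 0 255;0 0 0 0 255;0 0 0 0 255"

```text
time_s: 9.55
tool_pos: [0.4649, -0.1841, 0.143]
tool_rot: [-179.9, -0.2, 8.1]
force: [1.3, 0.3, 1.0]
grip_width: 0.0006
grasp_force: 0.0
```

```bash
python3 -c "
from h import *
state([(-97,0,60)])
cv2.imwrite('pics/c4.png',cv2.resize(np.hstack([cams.read_camera('top')[130:270,230:370],cams.read_camera('scene')[110:250,240:380]]),None,fx=2.8,fy=3.5,interpolation=2))"
```

```text
t 9.55 world [ 464.9 -184.1  143. ] dock [-91.8  -0.2 143. ] yaw 8.06 F [1.3 0.3 1. ] q [-33.   3.  54. 112.  -3.  66. -60.] w 0.001
toolshift mm [-5.6 -0.1 83. ]
```

View pics/c4.png

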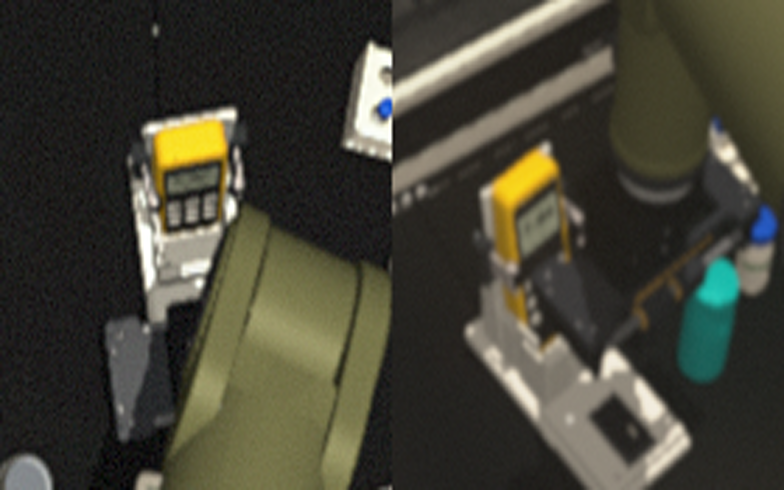

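The meter sits flat against the rest between the rollers, like the other one, both at the top (190,150) and the keypad. For the switch, the gripper body would come near the turquoise bottle. I'll turn it 90° so the body lies along the dock, then press.

>>> arm_command --series "-7 0 0 -0.12 255;0 0 0 -0.12 255;0 0 0 -0.12 255;0 0 0 -0.12 255;0 0 0 -0.12 255;0 0 0 -0.12 255;0 0 0 -0.12 255;0 0 0 -0.12 255;0 0 0 -0.12 255;0 0 0 -0.12 255;0 0 0 -0.12 255;0 0 0 -0.12 255;0 0 0 -0.12 255;0 -7 0 -0.01 255;0 0 0 0 255"

```text
time_s: 10.9
tool_pos: [0.4496, -0.1868, 0.1424]
tool_rot: [-179.9, 0.0, 97.8]
force: [-0.7, 0.1, 0.3]
grip_width: 0.0004
grasp_force: 0.0
```

```bash
python3 -c "
from h import *
state([(-106,0,60)])
cv2.imwrite('pics/c5.png',cv2.resize(np.hstack([cams.read_camera('top')[140:300,220:380],cams.read_camera('scene')[110:270,240:400]]),None,fx=2.4,fy=3,interpolation=2))"
```

```text
t 10.9 world [ 449.6 -186.8  142.4] dock [-107.2   -0.6  142.4] yaw 97.85 F [-0.7  0.1  0.3] q [-30.   1.  51. 113.  -1.  66.  29.] w 0.0
toolshift mm [ 0.6  1.3 82.4]
```

View pics/c5.png

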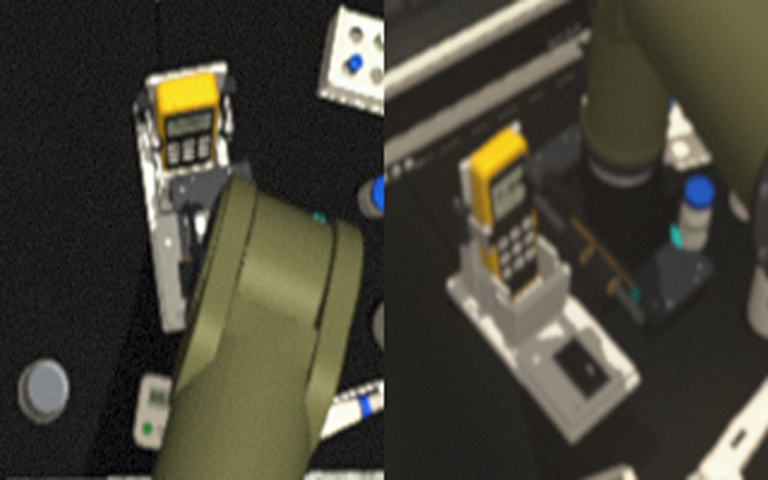

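The seated meter is clear, and the body now runs along the dock above the switch. Descending.

>>> arm_command --series "0 1 15 0 255;0 0 15 0 255;0 0 15 0 255;0 0 15 0 255;0 0 15 0 255;0 0 10 0 255;0 0 8 0 255;0 0 4 0 255;0 0 0 0 255"

```text
time_s: 11.75
tool_pos: [0.4508, -0.1862, 0.045]
tool_rot: [-179.9, 0.0, 98.0]
force: [1.0, 0.0, 0.1]
grip_width: 0.0002
grasp_force: 0.0
```

```bash
python3 -c "
from h import *
state([(-106,0,35)])"
```

```text
t 11.75 world [ 450.8 -186.2   45. ] dock [-106.    -0.2   45. ] yaw 97.99 F [1.  0.  0.1] q [-27.  11.  50. 118. -11.  55.  37.] w 0.0
toolshift mm [ 0.2  0.  10. ]
```

>>> arm_command --series "0 0 2 0 255;0 0 2 0 255;0 0 2 0 255;0 0 1 0 255;0 0 0 0 255"

```text
time_s: 12.17
tool_pos: [0.4512, -0.1863, 0.0386]
tool_rot: [180.0, 0.0, 98.0]
force: [0.0, 0.0, -0.4]
grip_width: 0.0001
grasp_force: 0.0
```

>>> arm_command --series "0 0 1 0 255;0 0 1 0 255;0 0 0 0 255"

```text
time_s: 12.42
tool_pos: [0.451, -0.1863, 0.0365]
tool_rot: [-180.0, -0.0, 98.0]
force: [-0.8, 0.3, 0.6]
grip_width: 0.0002
grasp_force: 0.4
```

>>> arm_command --series "0 0 1 0 255;0 0 1 0 255;0 0 0 0 255"

```text
time_s: 12.67
tool_pos: [0.4508, -0.1863, 0.0346]
tool_rot: [-180.0, -0.0, 98.0]
force: [-1.9, -0.4, 2.6]
grip_width: 0.0008
grasp_force: 2.0
```

Rocker contact. I'll keep pressing to a firm stop.

>>> arm_command --series "0 0 1 0 255;0 0 1 0 255;0 0 0 0 255"

```text
time_s: 12.92
tool_pos: [0.451, -0.1864, 0.0341]
tool_rot: [-180.0, -0.1, 98.0]
force: [-7.0, 2.2, 19.7]
grip_width: 0.0003
grasp_force: 10.5
```

>>> arm_command --series "0 0 1 0 255;0 0 1 0 255;0 0 0 0 255"

```text
time_s: 13.17
tool_pos: [0.4511, -0.1865, 0.0337]
tool_rot: [-179.9, -0.2, 98.0]
force: [-13.2, 3.7, 37.4]
grip_width: 0.0007
grasp_force: 19.4
```

Hard stop at 34 mm with 37 N, which matches the on height. Retreating clear to check.

>>> arm_command --series "0 0 -4 0 255;0 0 -10 0 255;0 0 -25 0 255;0 0 -25 0 255;0 0 -25 0 255;0 0 -25 0 255;0 0 -25 0 255;0 0 -25 0 255;0 0 -25 0 255;0 0 -25 0 255;0 0 -25 0 255"

```text
time_s: 14.08
tool_pos: [0.4511, -0.1862, 0.2711]
tool_rot: [179.9, -0.0, 98.0]
force: [0.3, -0.0, -0.7]
grip_width: 0.0006
grasp_force: 0.0
```

>>> arm_command --series "25 0 0 0 255;25 0 0 0 255;25 0 0 0 255;25 0 0 0 255;25 0 0 0 255;25 0 0 0 255;25 0 0 0 255;25 0 0 0 255;25 0 0 0 255;25 0 0 0 255;25 0 0 0 255;25 0 0 0 255;25 0 0 0 255;25 0 0 0 255;25 0 0 0 255;25 0 0 0 255;0 0 0 0 255"

```text
time_s: 15.5
tool_pos: [0.3935, 0.2152, 0.2694]
tool_rot: [180.0, -0.1, 98.4]
force: [-0.1, -0.1, -0.8]
grip_width: 0.0002
grasp_force: 0.0
```

```bash
python3 -c "
from h import *
state()
a=cams.read_camera('top');s=cams.read_camera('scene');cv2.imwrite('pics/top9.png',a);cv2.imwrite('pics/scene9.png',s)
cv2.imwrite('pics/c6.png',cv2.resize(np.hstack([a[140:270,240:370],a[110:240,110:240]]),None,fx=3,fy=4.5,interpolation=2))"
```

```text
t 15.5 world [393.5 215.2 269.4] dock [-105.5  405.3  269.4] yaw 98.44 F [-0.1 -0.1 -0.8] q [-48.  -8.  15. 106.   2.  82. -26.] w 0.0
```

View pics/c6.png

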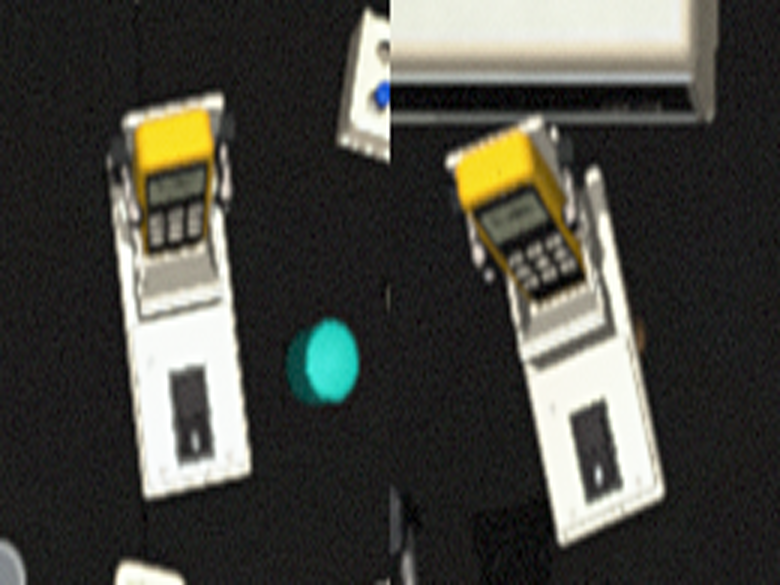

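Both meters look equally seated: dock_a's top is flush with its rest at (175,110), and its switch at (193,415) looks like dock_b's. One numeric check of the top edge before handing in.

```bash
python3 -c "
from h import *
print(proj('top',[D+RD@(np.array(p)/1000) for p in[(74,33,189),(74,-33,189),(46,33,194),(46,-33,194),(34,0,125)]]).round(1))
a=cv2.imread('pics/top9.png');b,g,r=[a[...,i].astype(int) for i in range(3)]
m=(r>120)&(r-b>70)&(g-b>30);m[:,:270]=0;m[:,330:]=0;ys,xs=np.nonzero(m);k=(ys>140)&(ys<210);ys,xs=ys[k],xs[k]
for y in range(ys.min(),ys.max()+1): print(y,xs[ys==y].min(),xs[ys==y].max(),end='; ')
a0=cv2.imread('pics/top0.png');d=(cv2.absdiff(a,a0).max(2)>60)
n,l,st,c=cv2.connectedComponentsWithStats(d.astype('uint8'));print([tuple(s) for s in st[1:] if s[4]>8])
"
```

```text
[[283.8 165.7]
 [311.2 161.4]
 [285.8 176.8]
 [313.5 172.5]
 [298.5 184.4]]
164 300 308; 165 295 309; 166 288 309; 167 286 309; 168 285 309; 169 285 310; 170 285 310; 171 285 310; 172 285 310; 173 285 310; 174 285 310; 175 285 310; 176 285 310; 177 286 310; 178 286 310; 179 286 310; 180 286 309; 181 286 310; 182 286 309; 183 286 310; 184 287 309; 185 309 309; Traceback (most recent call last):
  File "<string>", line 6, in <module>
    for y in range(ys.min(),ys.max()+1): print(y,xs[ys==y].min(),xs[ys==y].max(),end='; ')
                                                 ~~~~~~~~~~~~~^^
    return umr_minimum(a, axis, None, out, keepdims, initial, where)
ValueError: zero-size array to reduction operation minimum which has no identity
```

```bash
python3 -c "
from h import *
a=cv2.imread('pics/top9.png');s=cv2.imread('pics/scene9.png')
f=lambda i,x,y:cv2.resize(i[y:y+60,x:x+80],None,fx=5,fy=5,interpolation=2)
cv2.imwrite('pics/c7.png',np.vstack([np.hstack([f(a,260,150),f(a,120,130)]),np.hstack([f(s,255,150),f(s,115,190)])]))"
```

```text
(no output)
```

View pics/c7.png

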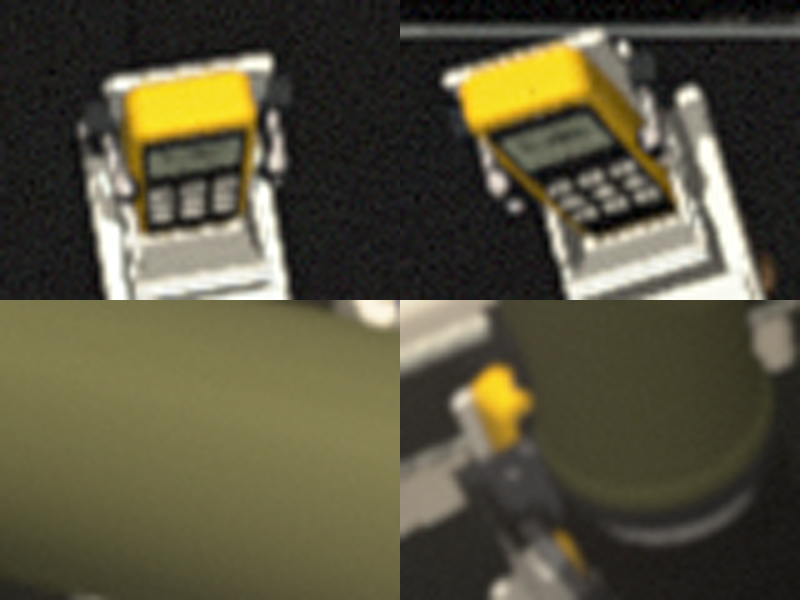

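```bash
python3 - <<'E'
from h import *
from scipy.optimize import least_squares
K=cam("top")
a=cv2.imread('pics/top9.png').astype(int)
def fit(uv,p0):
    def pts(p,L):
        c,s=np.cos(p[2]),np.sin(p[2]);return np.array(L)/1000@np.array([[c,s,0],[-s,c,0],[0,0,1]])+[p[0],p[1],0]
    L=[[-125,50,27],[-125,-50,27],[-112,18,29],[-112,-18,29],[77,41,184.5],[77,-41,184.5]]
    r=least_squares(lambda p:(proj("top",pts(p,L))-uv).ravel(),p0,diff_step=1e-4,x_scale=[.01,.01,.1])
    print(r.x.round(4),r.fun.reshape(-1,2).round(1).tolist())
    # search for meter silhouette along dock x: sample yellow-ness b vs position on plane z=189
    for y in(-20,-10,0,10,20):
        out=[]
        xs=np.arange(20,90,.5)
        q=proj("top",pts(r.x,[[x,y,189] for x in xs])).astype(np.float32)
        col=cv2.remap(a.astype(np.float32),q[:,0][None],q[:,1][None],cv2.INTER_LINEAR)[0]
        m=(col[:,2]-col[:,0])>80; print(y,"yellow x",xs[m].min(),xs[m].max(),end=" | ")
    print()
f=lambda l,ox,oy,dx:np.array([[ox+(u-dx)/3,oy+v/4.5] for u,v in l])-.4
fit(f([(147,498),(250,473),(172,463),(213,456),(125,112),(221,95)],240,140,0),[.55,-.17,.14])
fit(f([(561,545),(664,493),(586,502),(622,489),(447,157),(543,118)],110,110,390),[.58,.19,.4])
E
```

```text
[ 0.5561 -0.1705  0.1332] [[-1.6, -0.4], [0.2, -0.5], [1.0, 0.8], [0.3, 0.3], [-0.9, 0.5], [1.0, -0.7]]
-20 yellow x 22.0 71.0 | -10 yellow x 43.0 71.5 | 0 yellow x 42.5 71.0 | 10 yellow x 42.5 70.5 | 20 yellow x 42.0 71.0 | 
[0.6188 0.1792 0.2859] [[-1.2, -0.3], [0.0, 0.3], [0.4, 1.1], [1.2, 0.1], [-1.0, 0.1], [0.7, -1.2]]
-20 yellow x 43.5 72.5 | -10 yellow x 44.0 74.0 | 0 yellow x 44.0 74.0 | 10 yellow x 44.0 73.5 | 20 yellow x 23.0 73.0 |
```

```bash
python3 -c "
from cell import env
print(env.sign_off())"
```

```text
the job is handed in; nothing more can be done
None
```

I pushed the slumped meter upright until it snapped home against its back rest, then pressed dock_a's switch to a hard stop at its "on" height. I handed the job in at about 15.6 s; the last pictures put the meter's top about 2–3 mm short of the other meter's position, roughly the error of that measurement.

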